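# Unlock a drain trap insert, lift it out with its loose check ball, hold it over the tub

## Task

The white trap insert, a dish with a bridge handle and a loose rubber check ball in it, is twist-locked into the grey drain body on the plywood board. Take it by the bridge handle, turn it a quarter turn anticlockwise (seen from above) so that its lugs come free, without wrenching it against the stops, then lift it straight up out of the socket and carry it to the empty tub, level and gently enough that the ball stays in the middle of the dish. Finish while still holding it: level and still above the middle of the tub, about ten centimetres over the tub's rim, and leave the tub and the other things where they are.

Things in the scene. Friction and masses are not known exactly. Their poses are not given: they have to be found in the camera images.
- drain_body: Grey plastic drain body, fixed on a 146x146x12 mm plywood board. Origin: centre of the board's underside, on the socket axis; z up. Round socket 106 mm wide inside, 122 mm outside, floor at z=30 mm.
- socket_mouth (a point): Centre of the socket's top edge, 52 mm above the drain body's origin. Two inward ledges (46 to 52 mm high, in to radius 46.5 mm) hold the insert's lugs down. Anticlockwise from above, the insert turns from a stop 5 degrees before the locked position to a stop 100 degrees past it; it is free to rise only between 76 and 100 degrees, where the ledges have gaps.
- trap_insert: White plastic insert, 0.16 kg: dish 91 mm across, 21 mm high, conical floor rising 9 degrees from its centre, bridge handle above along its y. Origin: centre of the underside; z up. Lugs on +x and -x, 16 mm wide, out to radius 51.5 mm, 8 to 14 mm up. Begins locked: underside on the socket floor, axes within 5 degrees of the drain body's. Loose fit: 2 mm play up, 1 to 2 mm sideways.
- insert_grip (a point): Middle of the bridge handle's thick grip, on the insert's axis, 62.5 mm above the insert's underside. The grip is 44 mm long along the insert's y, 18 mm wide along its x (close the fingers along the insert's x) and 16 mm high; its top is 70 mm and the ball's top 28 mm above the insert's underside. The legs stand at y=+-43 mm.
- ball_seat (a point): Point where the ball's centre lies when the ball rests in the middle of the dish: on the insert's axis, 16 mm above its underside.
- check_ball_center (a point): Centre of the loose black rubber check ball, 24 mm across, 20 g, free to roll in the dish.
- tub: Empty white plastic tub, 104x134x47 mm (x, y, z), open on top, loose, very light (60 g). Origin: centre of its underside; rim at z=47 mm.
- pipe_tip (a point): Front end, nearest the work, of the bundle of blue pipes lying on the fixed rack to the left; they run back and left from here, level, 0.27 to 0.36 m above the cabinet top. The gripper starts beyond them: raise the fingertips above 0.38 m before swinging right to the work, and keep the arm clear of the rack's upright near the robot.
- elbow: Blue plastic 90 degree pipe elbow, 57x57x35 mm, lying near the work; bystander. Origin: centre of the underside.
- offcut: Small pine offcut, 40x70x22 mm, lying flat; bystander. Origin: centre of the underside.
- cutter: Pipe shears with red and black handles, 66x199x18 mm, long along y, lying flat; bystander. Origin: centre of the underside.

How it is judged (in metres and radians):
On the way, in this order (a step that is already met when the one before it is completed fails the run):
1. the insert is turned a quarter turn in its socket, still seated, with the ball in the middle (angle between the x axis of trap_insert and the x axis of drain_body, either way round above 1.3 rad and z of trap_insert in the frame of drain_body below 0.042 m and distance between check_ball_center and ball_seat below 0.015 m), for 0.1 s.
2. the insert is lifted straight up clear of the drain body (z of trap_insert in the frame of drain_body above 0.06 m and horizontal distance between trap_insert and drain_body below 0.05 m and distance between check_ball_center and ball_seat below 0.018 m), for 0.02 s.
At the end, for the whole second after the job is handed in: The gripper holds the insert still and level (within about 6 degrees), its middle within 30 mm of the tub's middle and its underside 100 to 200 mm above the cabinet top, touching neither tub nor drain body; the ball lies within 10 mm of the middle of the dish; the tub has not moved by 20 mm (horizontal distance between trap_insert and tub below 0.03 m and height (world z) of trap_insert between 0.1 and 0.2 m and angle between trap_insert's own z axis and vertical below 0.1 rad and linear speed of trap_insert below 0.03 m/s and angular speed of trap_insert below 0.2 rad/s and distance between check_ball_center and ball_seat below 0.01 m and contact force between the fingers and trap_insert above 2 N and contact force between trap_insert and drain_body below 0.1 N and contact force between trap_insert and tub below 0.1 N and distance of tub from where it was at the start of the episode below 0.02 m); the arm keeps its last pose, push and grip.
It fails at once if the ball rolls more than 20 mm from the middle of the dish (distance between check_ball_center and ball_seat above 0.02 m).
It fails at once if the insert is tipped more than 14 degrees (angle between trap_insert's own z axis and vertical above 0.25 rad).
It fails at once if the insert is forced against the drain body with more than 60 N (contact force between trap_insert and drain_body above 60 N).
It fails at once if the tub or another thing is pushed more than 20 mm (distance of any of tub, elbow, offcut, cutter from where it was at the start of the episode above 0.02 m).
It also fails if it takes over 43 s, if anything falls off the work surface, if the arm or the gripper's body presses on something with over 40 N, if the wrist force passes 120 N, or if a joint passes its speed limit or range.

## Robot

A 7-joint arm with a two-finger parallel gripper is mounted at the origin on a cart in front of the work surface, level with it; the furniture and walls round the work are solid. World frame = base frame: x ahead of the robot, y to its left, z up, the work surface at z = 0. Lengths are in mm, angles in rad, forces in N, time in s.
With the tool pointing down it reaches from about 350 to 900 mm from the base axis. Payload 19.9 kg.
Tool frame: the origin (TCP) lies at the very end of the fingers, on their centre line; the grasp point (between the pads) lies 19 mm behind it; z points along the fingers, y is the line along which they close (so a half turn about z gives the same grasp; the last joint's range is limited). The gripper opens to 94 mm and grips with 3 to 60 N. Pads are 16 mm wide; open, the fingers measure 119 mm over their backs; the gripper's body (75 mm by 177 mm) begins 78 mm behind the grasp point.
Start: joints at [-0.042, 0.417, -0.01, 1.614, 0.005, 1.111, -0.053], TCP at [624.977, 0.001, 181.125] pointing down, gripper open.
Joint ranges: [-2.81, 2.81], [-0.39, 2.02], [-1.27, 1.25], [0.06, 2.57], [-1.19, 4.33], [0.19, 2], [-2.82, 2.82]. Speed limits (rad/s): [1.89, 1.89, 2.39, 2.39, 3.01, 3.01, 3.01].

## Interface

Orientations are given as [roll, pitch, yaw] about the fixed x, y, z axes, in that order (R = Rz(yaw) Ry(pitch) Rx(roll)).
In Python, from cell import env, readout, capture gives the robot as it stands (env), with the cameras as plain functions and the readings (readout).
- The arm moves only by the tool advance, called as name(argument=value, ...) on one line, values as JSON. Schema: {"type":"object","properties":{"moves":{"type":"array","items":{"type":"array","items":{"type":"number"},"minItems":5,"maxItems":5},"minItems":1,"maxItems":5},"force":{"type":"number"},"only":{"type":"string"},"quiet":{"type":"boolean"},"lines":{"type":"string"}},"required":["moves"],"additionalProperties":false}. moves is a list of rows, 1 to 5 of them, each of 5 numbers: dx, dy, dz in normalised numbers (1 is 250 mm), then a turn about the tool's z in shares of 90 degrees (1.0 is 90 degrees), then the finger opening in mm; each row is the pose to reach, as a shift and turn from the pose commanded when the call began, along the tool's axes at that moment; what a row does not reach only later rows make up. A row lasts 1/10 s, in which the tool goes at most 50 mm and 0.15 rad, less where a joint would pass 70% of its speed; a pose out of reach is approached as far as the arm can. The fingers move at their own pace and stop on an object; force is the grip in N (left out, the last holds). Time passes only in rows, so rows that do not move let the fingers close. The tool returns the time, the measured TCP pose, the force, the opening and the grip force at its end. only (a regular expression) keeps the lines of the reply that match it, lines (a string "A,B") keeps lines A to B, and quiet returns only ok. Shift and turn numbers lie between -1 and 1, and a call with a number outside is refused. Input that does not fit is refused with a message, and nothing moves.
- readout.sense(): the state, without advancing time (a new reading comes with each control period).
- capture(name): name is "scene" or "side" or "wrist"; returns a dict with "color" (420x560x3 uint8, red, green, blue), "fx", "fy", "cx", "cy" (pixels), "D" ([k1, k2, p1, p2, k3] as OpenCV has them; the pictures are not rectified), "pose" (4x4, takes a point from camera to world coordinates); the wrist camera has in their place "T_tool_cam" (4x4, takes a point from camera to tool coordinates, whose origin is the TCP and whose axes are the flange's). Camera axes: x right, y down, z forward; pixel columns grow to the right and rows downward; lengths in mm; the calibration is good to about 2 mm. A picture is of the moment at which its call begins: read the wrist's pose just before it. There is no depth.
- env.hand_in(): hands the job in; it is judged then, once.
The state is a dict: "clock": time; "joints": joint angles; "dq": joint speeds; "joint_torque": joint torques, N m; "tcp_pos": TCP position; "tcp_rot": TCP orientation; "wrist_force": force on the tool from outside, world axes, zero at the start; "moment": the same for the moment, N m; "gripper_width": finger opening in mm; "grasp_force": force on a finger pad.
Only numpy, scipy, OpenCV 4.12 (cv2) and the standard library are available. Lean on these libraries where they do the work, as an engineer would, in place of code of your own. Each camera call takes 0.05 s, during which the arm holds its last target. There are 200 camera calls.

## Working session

There is one attempt and no reset: what is moved stays moved. The work goes in short steps, Python scripts to look and compute and a tool call to move; the robot and the scene stay as the last step left them, time stands still between calls to the robot, and variables do not carry over. Pictures are saved under pics/ and viewed, at most 10 in all, crops included, and the job is handed in when it is done.

```bash
ls; mkdir -p pics
```

Create h.py:
```python
import numpy as np, cv2, json
from cell import env, readout, capture
from scipy.spatial.transform import Rotation as R
def cap(n,f=None):
    s=readout.sense(); c=capture(n)
    if 'pose' not in c:
        T=np.eye(4);T[:3,:3]=R.from_euler('xyz',s['tcp_rot']).as_matrix();T[:3,3]=s['tcp_pos'];c['pose']=T@c['T_tool_cam']
    if f: cv2.imwrite('pics/'+f+'.png',c['color'][:,:,::-1])
    return c
def K(c): return np.array([[c['fx'],0,c['cx']],[0,c['fy'],c['cy']],[0,0,1.]])
def ray(c,uv):
    p=cv2.undistortPoints(np.array([[uv]],float),K(c),np.array(c['D'],float)).ravel()
    P=np.array(c['pose']);d=P[:3,:3]@[p[0],p[1],1];return P[:3,3],d
def onz(c,uv,z):
    o,d=ray(c,uv);return o+d*(z-o[2])/d[2]
def proj(c,X):
    P=np.linalg.inv(np.array(c['pose']));r=cv2.Rodrigues(P[:3,:3])[0]
    return cv2.projectPoints(np.array(X,float).reshape(-1,1,3),r,P[:3,3],K(c),np.array(c['D'],float))[0].reshape(-1,2)
```

Run:
```python
from h import *
s=readout.sense();print(s['tcp_pos'],s['tcp_rot'],s['clock'])
for n in('scene','side'):
    c=cap(n,n+'0');print(n,np.round(c['pose'],2).tolist(),c['fx'])
```

```text
cell.py
pics
[ 6.24608887e+02 -3.89891101e-03  1.80541347e+02] [-3.14039192e+00  7.35938444e-05  1.57080640e+00] 0.0
scene [[0.72, 0.33, -0.61, 1110.67], [0.69, -0.35, 0.63, -726.91], [-0.01, -0.88, -0.48, 711.5], [0.0, 0.0, 0.0, 1.0]] 424.69428379352854
side [[0.91, -0.32, 0.27, 262.14], [-0.41, -0.67, 0.61, -691.43], [-0.01, -0.67, -0.74, 912.28], [0.0, 0.0, 0.0, 1.0]] 393.3112794533628
```

View pics/scene0.png

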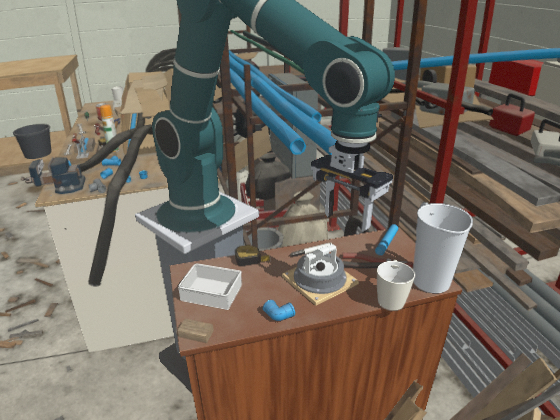

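View pics/side0.png

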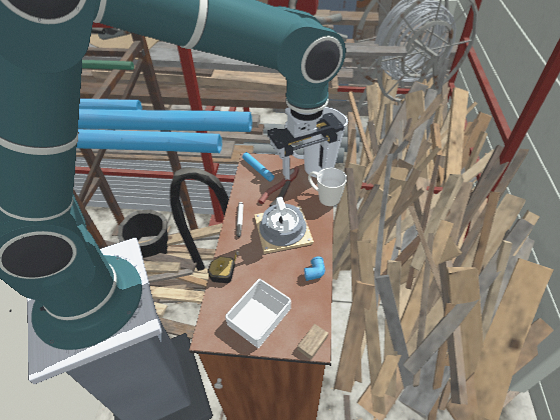

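The scene view shows the drain body at (320,270), tub at (211,286) and pipe tip at (298,147). The side view shows the drain at (283,225) and tub at (259,313). I'll make enlarged crops to measure from.

Run:
```python
from h import *
a=cv2.imread('pics/scene0.png')[230:310,270:370];b=cv2.imread('pics/side0.png')[185:265,235:335]
f=lambda i:cv2.resize(i,(800,640),interpolation=cv2.INTER_CUBIC)
o=np.hstack([cv2.resize(i,(400,320),interpolation=cv2.INTER_CUBIC) for i in(a,b)])
a=cv2.imread('pics/scene0.png')[250:320,170:250];b=cv2.imread('pics/side0.png')[270:354,216:312]
o2=np.hstack([cv2.resize(a,(320,280)),np.zeros((280,80,3),np.uint8),cv2.resize(b,(320,280)),np.zeros((280,80,3),np.uint8)])
cv2.imwrite('pics/crop0.png',np.vstack([o,o2]))
S=cap('scene');D=cap('side')
for z in(0,52,300):print(z,onz(S,(320,270),z),onz(D,(283,225),z),onz(S,(211,280),z),onz(D,(259,310),z))
```

```text
0 [527.89087647  33.1739147    0.        ] [566.2839533   12.58585975   0.        ] [ 342.91296428 -203.75439168    0.        ] [ 394.0258699  -218.78350766    0.        ]
52 [570.48286033 -22.37646301  52.        ] [548.94795865 -27.54282456  52.        ] [ 399.02401131 -241.988925     52.        ] [ 386.50854935 -245.72418727   52.        ]
300 [ 773.61386027 -287.30903363  300.        ] [ 466.26859958 -218.92578047  300.        ] [ 666.63054335 -424.33823775  300.        ] [ 350.65671285 -374.2105054   300.        ]
```

View pics/crop0.png

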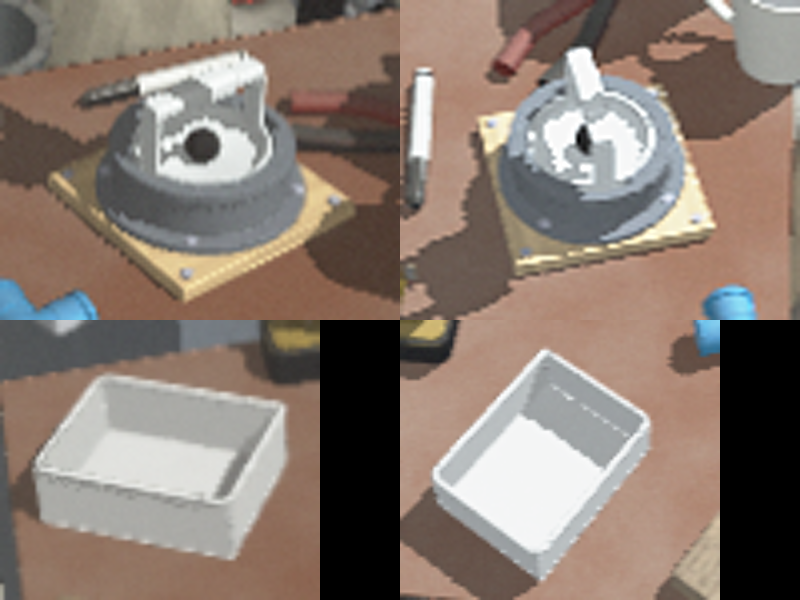

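Add to h.py:
```python
def tri(c1,u1,c2,u2):
    o,d=ray(c1,u1);p,e=ray(c2,u2)
    t=np.linalg.lstsq(np.c_[d,-e],p-o,rcond=None)[0];a=o+t[0]*d;b=p+t[1]*e
    return np.round((a+b)/2,1),round(float(np.linalg.norm(a-b)),1)
```

Run:
```python
from h import *
S=cap('scene');D=cap('side')
ts=[(196.2,264.7),(241,271),(227.5,295),(179,287)];td=[(260,279.6),(291,302.4),(258,339),(227,318)]
for a in ts:print('tubS',onz(S,a,47))
for a in td:print('tubD',onz(D,a,47))
for a in [(282.5,275.7),(315.7,301.5),(358,279.5)]:print('bS',onz(S,a,12))
for a in [(255,214.5),(298.7,208),(313.5,241),(264,251)]:print('bD',onz(D,a,12))
print('hS',[onz(S,a,95) for a in[(307,255),(336,247)]])
for u in[(250,122),(220,143)]:
  for v in[(298,147),(327,137)]:print(u,v,tri(S,v,D,u))
print(proj(S,[readout.sense()['tcp_pos']]),proj(D,[readout.sense()['tcp_pos']]))
```

```text
tubS [ 313.09742852 -224.92818689   47.        ]
tubS [ 420.27715966 -160.74830842   47.        ]
tubS [ 468.45798814 -246.9926754    47.        ]
tubS [ 358.3959392  -311.22054212   47.        ]
tubD [ 421.72662644 -164.90120805   47.        ]
tubD [ 466.04137604 -257.26555234   47.        ]
tubD [ 357.71110187 -309.82525196   47.        ]
tubD [ 310.12078058 -230.33859576   47.        ]
bS [480.51672235 -68.1795889   12.        ]
bS [612.13853283 -87.51356001  12.        ]
bS [638.14461677  56.50667508  12.        ]
bD [502.00033931  78.07312387  12.        ]
bD [634.86719145  45.2926803   12.        ]
bD [616.94350277 -88.87121034  12.        ]
bD [473.99231572 -61.16715357  12.        ]
hS [array([541.56389941, -41.7364352 ,  95.        ]), array([573.07301138,  37.72658164,  95.        ])]
(250, 122) (298, 147) (array([487. ,  -4. , 380.3]), 43.9)
(250, 122) (327, 137) (array([507.3,  58. , 368.7]), 12.0)
(220, 143) (298, 147) (array([425.4,  50.4, 330.7]), 1.9)
(220, 143) (327, 137) (array([444.9, 116. , 318.4]), 62.1)
[[345.81184701 231.57745392]] [[303.56769607 178.14836225]]
```

The board centre comes out near (558,-6) with yaw of about -10°, and the two views agree. The tub centre is (390,-237). Before I move, I'll check the pipes' clearance and take a wrist picture.

Run:
```python
from h import *
w=cap('wrist');cv2.imwrite('pics/w0.png',w['color'][:,:,::-1])
a=cv2.imread('pics/scene0.png')[40:190,220:420];b=cv2.imread('pics/side0.png')[80:230,60:360]
o=np.vstack([np.hstack([cv2.resize(a,(400,300)),cv2.resize(cv2.imread('pics/w0.png'),(400,300))]),cv2.resize(b,(600,300)).copy() if 0 else np.hstack([cv2.resize(b,(600,300)),np.zeros((300,200,3),np.uint8)])])
cv2.imwrite('pics/crop1.png',o)
```

```text
(no output)
```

View pics/crop1.png

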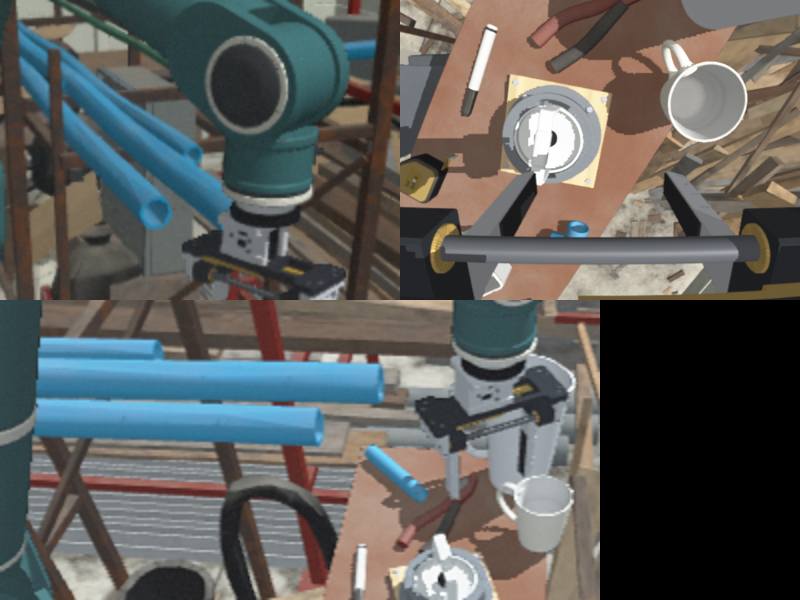

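The wrist view shows the drain body with its bridge handle at about (195,150) in full-image pixels, and a mug to the right. In the side view the second pipe ends at (251,121). I'll check how close that end and the mug are to the gripper body.

Run:
```python
from h import *
S=cap('scene');D=cap('side');W=cap('wrist')
for z in(280,300,320,340,360):print(z,onz(D,(251,121.5),z),proj(S,onz(D,(251,121.5),z)))
print('pipe1',tri(S,(297,146),D,(220,143)))
print('mug rim L,R in W at 90', [onz(W,(u/.714,v/.714),90) for u,v in[(262,100),(348,100),(305,62)]], onz(D,(328,171),90))
print('gripper body z: ',[onz(S,(u,v),0) for u,v in[]])
t=readout.sense()['tcp_pos']
for h in(0,97,130,160,200,240,300,380):print(h,proj(S,t+np.array([0,0,h]))[0].round(),proj(D,t+np.array([0,0,h]))[0].round())
# wrist: handle
print('tub in W?',proj(W,[[390,-237,47]]),proj(W,[[558,-6,30],[558,-6,92.5]]))
i=cv2.imread('pics/w0.png')[100:270,130:300];cv2.imwrite('pics/w0c.png',cv2.resize(i,(595,595),interpolation=cv2.INTER_CUBIC))
```

```text
280 [546.45587685 169.82907648 280.        ] [[362.21296793 164.33478183]]
300 [537.46266281 142.58632787 300.        ] [[354.01298843 159.19637424]]
320 [528.46944876 115.34357925 320.        ] [[345.47105596 153.85594776]]
340 [519.47623472  88.10083064 340.        ] [[336.56882805 148.30349153]]
360 [510.48302067  60.85808202 360.        ] [[327.28694729 142.52854179]]
pipe1 (array([424.7,  47. , 333.8]), 1.2)
mug rim L,R in W at 90 [array([694.92298945,  51.46996446,  90.        ]), array([794.36579305,  52.70186199,  90.        ]), array([740.15426936,  93.13905935,  90.        ])] [752.56862444  82.49629496  90.        ]
gripper body z:  []
0 [346. 232.] [304. 178.]
97 [349. 195.] [305. 150.]
130 [350. 182.] [305. 139.]
160 [351. 170.] [305. 129.]
200 [352. 153.] [306. 115.]
240 [353. 135.] [306. 100.]
300 [355. 107.] [307.  76.]
380 [358.  67.] [308.  38.]
tub in W? [[ 76.95722059 390.88998291]] [[211.89493094 193.31006212]
 [198.39627045 210.16599514]]
```

View pics/w0c.png

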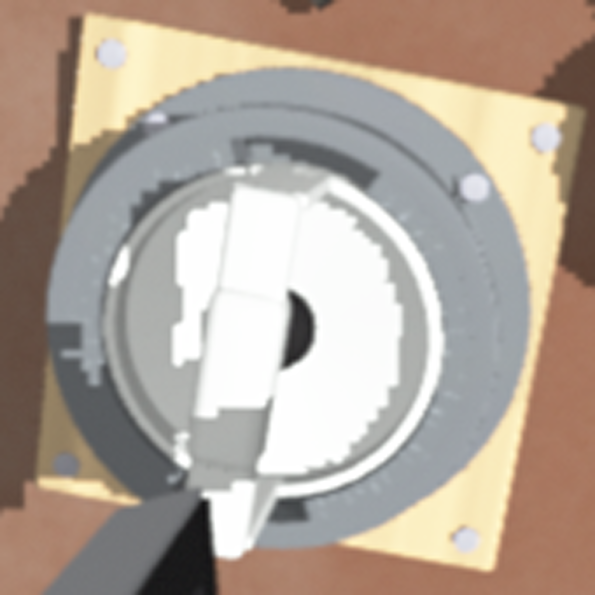

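Run:
```python
from h import *
W=cap('wrist')
p=lambda u,v,z:onz(W,(u/3.5+130,v/3.5+100),z)[:2]
for a,b in[((215,290),(197,400)),((290,300),(272,400)),((300,190),(265,465)),((237,190),(192,455))]:
    A,B=p(*a,100),p(*b,100);d=A-B;print('edge',A.round(1),B.round(1),np.degrees(np.arctan2(d[1],d[0])).round(1))
print('grip mid',(p(206,345,100)+p(281,345,100))/2)
L=[p(*q,51) for q in[(103,325),(443,335),(273,165),(273,500)]];print('dish',np.round(L,1).tolist(),np.round((L[0]+L[1])/2,1),np.round((L[2]+L[3])/2,1))
L=[p(*q,12) for q in[(82,12),(585,108),(495,572),(38,488)]];print('board',np.round(L,1).tolist(),np.mean(L,0))
L=[p(*q,12) for q in[(48,310),(530,310),(290,65),(290,548)]];print('flange',np.round(L,1).tolist())
print(readout.sense()['clock'])
```

```text
edge [555.4  18.6] [549.6  -7.4] 77.4
edge [572.4  16.3] [567.1  -7.3] 77.4
edge [575.7  41.1] [564.7 -23.2] 80.3
edge [561.7  41.2] [547.6 -20.8] 77.2
grip mid [561.22815416   5.75800315]
dish [[512.4, -0.7], [603.8, -3.4], [560.4, 41.8], [555.9, -50.5]] [558.1  -2.1] [558.1  -4.3]
board [[500.1, 81.4], [642.8, 54.0], [616.4, -89.1], [474.0, -61.6]] [558.3106484   -3.81297625]
flange [[482.7, -5.0], [627.2, -5.0], [558.8, 66.2], [552.2, -81.2]]
0.55
```

Measured values: socket axis (558,-4), board yaw about -10.6°, and handle direction about 78°, which matches a locked insert. I'll descend to z≈114 first, then shift over the grip and turn.

Careful with the scale: shifts go in shares of 250 mm and turns go in shares of 90 degrees. That gives: 67 mm / 250 = 0.268, -66 mm / 250 = -0.264, 0.15 rad / 1.5708 = 0.0955.

advance(moves=[[0,0,0.14,0,94],[0,-0.04,0.268,0.0318,94],[-0.004,-0.12,0.268,0.0637,94],[-0.012,-0.2,0.268,0.0955,94],[-0.016,-0.264,0.268,0.1273,94]])

```text
clock: 1.05
tcp_pos: [557.9, -4.2, 113.9]
tcp_rot: [-3.141, 0.0, 1.369]
wrist_force: [0.2, 0.6, 0.2]
gripper_width: 94.2
grasp_force: 0.0
```

advance(moves=[[0,0,0,0,94],[0,0,0,0,94],[0,0,0,0,94]])

```text
clock: 1.35
tcp_pos: [559.7, -3.9, 114.2]
tcp_rot: [3.141, -0.0, 1.372]
wrist_force: [0.7, -0.3, 0.3]
gripper_width: 94.5
grasp_force: 0.0
```

Run:
```python
from h import *
s=readout.sense();print(s['tcp_pos'],s['tcp_rot'],s['joints'],s['wrist_force'])
W=cap('wrist','w1');S=cap('scene')
print(proj(W,[[558.5,-4,100]]))
i=cv2.imread('pics/w1.png');b=S['color'][160:310,270:430,::-1]
cv2.imwrite('pics/c2.png',np.hstack([cv2.resize(i,(400,300)),cv2.resize(b,(320,300),interpolation=cv2.INTER_CUBIC)]))
```

```text
[559.71037781  -3.86827488 114.23525407] [ 3.14119936e+00 -1.27213216e-04  1.37192171e+00] [-0.06925217  0.37579829  0.02620098  1.84382117 -0.01210565  0.92171327
 -0.23643993] [ 0.67654941 -0.29532567  0.28464074]
[[277.09943498 233.62524872]]
```

View pics/c2.png

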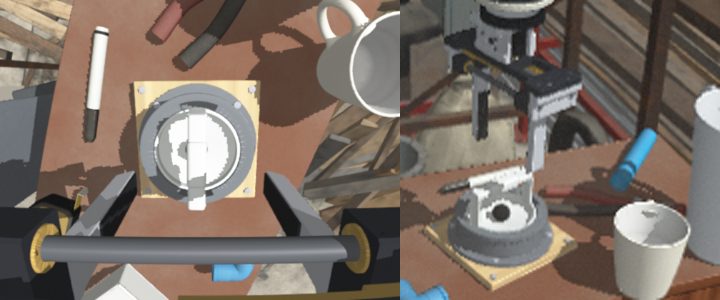

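The handle sits at (197,150) in the crop, vertical and centred between the fingers, so the alignment is good. Next I'll descend 40 mm and close.

In the tool's units: 40 mm / 250 = 0.16, 38 mm / 250 = 0.152.

advance(moves=[[0,0,0.06,0,94],[0,0,0.112,0,94],[0,0,0.152,0,94],[0,0,0.16,0,94],[0,0,0.16,0,60]], force=25)

```text
clock: 1.95
tcp_pos: [558.8, -4.0, 73.8]
tcp_rot: [-3.141, 0.0, 1.371]
wrist_force: [-0.7, 0.5, 0.4]
gripper_width: 89.1
grasp_force: 0.0
```

advance(moves=[[0,0,0,0,40],[0,0,0,0,26],[0,0,0,0,22],[0,0,0,0,18],[0,0,0,0,12]], force=25)

```text
clock: 2.45
tcp_pos: [559.0, -4.0, 74.3]
tcp_rot: [3.141, 0.0, 1.371]
wrist_force: [0.4, -0.6, -0.4]
gripper_width: 49.0
grasp_force: 0.0
```

advance(moves=[[0,0,0,0,12],[0,0,0,0,12],[0,0,0,0,12],[0,0,0,0,12]], force=25)

```text
clock: 2.85
tcp_pos: [558.7, -4.0, 74.0]
tcp_rot: [-3.141, 0.0, 1.371]
wrist_force: [-9.5, 2.4, 5.7]
gripper_width: 18.0
grasp_force: 20.1
```

Run:
```python
from h import *
s=readout.sense();print(s['wrist_force'],s['moment'],s['joints'][6])
```

```text
[-9.53061068  2.39383445  5.66458472] [ 0.48599805  2.21987684 -0.03067412] -0.23619624522657762
```

In the tool's units: -1 mm / 250 = -0.004, -0.5 mm / 250 = -0.002.

advance(moves=[[0,-0.002,0,0,12],[0,-0.004,0,0,12],[0,-0.004,0,0,12]], force=30)

```text
clock: 3.15
tcp_pos: [558.0, -3.8, 74.1]
tcp_rot: [3.141, 0.0, 1.371]
wrist_force: [-1.0, -0.5, -2.0]
gripper_width: 17.2
grasp_force: 30.0
```

Run:
```python
from h import *
s=readout.sense();print(s['wrist_force'],s['moment'],s['joints'][6])
```

```text
[-0.99514639 -0.51379505 -1.98393424] [-0.02488927 -0.1035157  -0.04686976] -0.23670470137521674
```

In the tool's units: -0.2 rad / 1.5708 = -0.1273.

advance(moves=[[0,0,0,-0.0127,12],[0,0,0,-0.0382,12],[0,0,0,-0.07,12],[0,0,0,-0.1019,12],[0,0,0,-0.1273,12]])

```text
clock: 3.65
tcp_pos: [558.0, -3.9, 74.1]
tcp_rot: [-3.142, 0.0, 1.574]
wrist_force: [-0.3, -1.0, -0.4]
gripper_width: 17.3
grasp_force: 30.0
```

Run:
```python
from h import *
s=readout.sense();print(s['wrist_force'],s['moment'],s['joints'][6])
```

```text
[-0.29663794 -1.02077357 -0.40069771] [-0.11173136  0.09065879 -0.02639129] -0.05484163391338692
```

Turning freely anticlockwise, with no reaction force. I'll continue.

In the tool's units: -0.41 rad / 1.5708 = -0.261.

advance(moves=[[0,0,0,-0.0382,12],[0,0,0,-0.0891,12],[0,0,0,-0.1464,12],[0,0,0,-0.2037,12],[0,0,0,-0.261,12]], lines="2,4")

```text
tcp_pos: [557.8, -3.8, 74.1]
tcp_rot: [-3.141, -0.0, 1.985]
wrist_force: [-3.7, 0.7, 1.6]
```

advance(moves=[[0,0,0,-0.0573,12],[0,0,0,-0.1146,12],[0,0,0,-0.1719,12],[0,0,0,-0.2292,12],[0,0,0,-0.2801,12]], lines="2,4")

```text
tcp_pos: [557.6, -3.7, 74.1]
tcp_rot: [-3.141, -0.001, 2.425]
wrist_force: [-2.9, -0.0, 1.2]
```

advance(moves=[[0,0,0,-0.0509,12],[0,0,0,-0.1019,12],[0,0,0,-0.1528,12],[0,0,0,-0.191,12],[0,0,0,-0.2165,12]], lines="2,4")

```text
tcp_pos: [557.6, -3.8, 74.2]
tcp_rot: [-3.141, -0.001, 2.764]
wrist_force: [-4.5, 0.7, 5.5]
```

```bash
python3 - <<'E'
from h import *
s=readout.sense();print(s['wrist_force'],s['moment'],s['joints'][6])
E
```

```text
[-4.54473623  0.65255636  5.54467185] [ 0.22030479  0.88471508 -0.33870083] 1.011557910373749
```

In the tool's units: -0.15 rad / 1.5708 = -0.0955.

advance(moves=[[0,0,0,-0.0318,12],[0,0,0,-0.0637,12],[0,0,0,-0.0891,12],[0,0,0,-0.0955,12],[0,0,0,-0.0955,12]], lines="2,5")

```text
tcp_pos: [557.8, -3.8, 74.2]
tcp_rot: [-3.142, -0.001, 2.91]
wrist_force: [-5.1, -0.5, 6.2]
gripper_width: 17.1
```

```bash
python3 - <<'E'
from h import *
s=readout.sense();print(s['clock'],s['wrist_force'],s['moment'])
W=cap('wrist','w2');S=cap('scene')
i=cv2.imread('pics/w2.png');b=S['color'][170:310,265:405,::-1]
cv2.imwrite('pics/c3.png',np.hstack([cv2.resize(i,(400,300)),cv2.resize(b,(300,300),interpolation=cv2.INTER_CUBIC)]))
E
```

```text
5.65 [-5.13238893 -0.45972725  6.20902119] [ 0.33489218  1.07356382 -0.33920165]
```

View pics/c3.png

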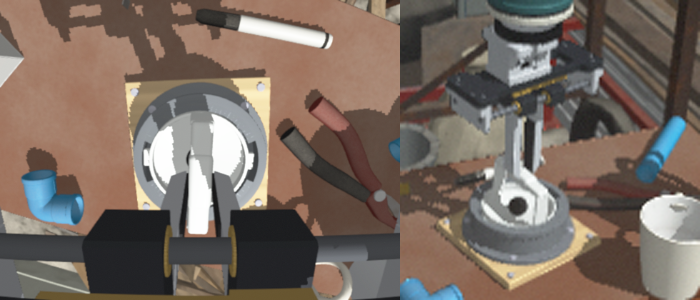

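The lugs at crop pixels (148,160) and (252,158) line up with the ledge gaps, and the ball is in the dish. I'll relieve the small side load and lift 40 mm first, staying below pipe height.

In the tool's units: -7 mm / 250 = -0.028, -5 mm / 250 = -0.02.

advance(moves=[[0.0032,0,0,0,12],[0.0032,0,-0.004,0,12],[0.0032,0,-0.012,0,12],[0.0032,0,-0.02,0,12],[0.0032,0,-0.028,0,12]], lines="2,6")

```text
tcp_pos: [557.3, -3.6, 81.3]
tcp_rot: [-3.142, 0.0, 2.911]
wrist_force: [-0.3, 0.6, -3.0]
gripper_width: 17.0
grasp_force: 29.9
```

advance(moves=[[0,0,-0.012,0,12],[0,0,-0.028,0,12],[0,0,-0.044,0,12],[0,0,-0.06,0,12],[0,0,-0.076,0,12]], lines="2,5")

```text
tcp_pos: [557.3, -3.7, 100.6]
tcp_rot: [-3.142, 0.0, 2.911]
wrist_force: [0.0, 0.0, -2.0]
gripper_width: 17.2
```

In the tool's units: -16 mm / 250 = -0.064, -15 mm / 250 = -0.06.

advance(moves=[[0,0,-0.016,0,12],[0,0,-0.032,0,12],[0,0,-0.048,0,12],[0,0,-0.06,0,12],[0,0,-0.064,0,12]], lines="2,6")

```text
tcp_pos: [557.4, -3.6, 116.5]
tcp_rot: [-3.142, 0.0, 2.911]
wrist_force: [0.5, -0.2, -2.5]
gripper_width: 16.9
grasp_force: 30.0
```

```bash
python3 - <<'E'
from h import *
s=readout.sense();t=s['tcp_pos'];print(s['clock'])
M=R.from_euler('xyz',s['tcp_rot']).as_matrix()
print('d tool',M.T@(np.array([390,-237,73.8+120-2])-t))
print('sample -y100:',M.T@[0,-100,0])
S=cap('scene');D=cap('side')
for n,c in(('S',S),('D',D)):
    h=cv2.cvtColor(c['color'],cv2.COLOR_RGB2HSV);m=(c['color'].max(2)<45).astype(np.uint8)
    p=proj(c,[[557,-4,t[2]+19-62.5+16]])[0];k,l,st,ce=cv2.connectedComponentsWithStats(m)
    print(n,p,[(ce[i].round(1),st[i][4]) for i in range(1,k) if np.linalg.norm(ce[i]-p)<15 and st[i][4]>8])
E
```

```text
7.25
d tool [ 109.51078993 -265.45588775  -75.31870885]
sample -y100: [-2.28747054e+01 -9.73485888e+01  1.02373273e-02]
S [321.03615139 253.1454737 ] []
D [281.94590493 209.87651474] [(array([282. , 210.1]), np.int32(33))]
```

The insert is free and hanging level, and the ball is on its seat to within 0.3 px in the side view. I'll carry it to the tub with gentle acceleration.

In the tool's units: -31.9 mm / 250 = -0.1276, -22.6 mm / 250 = -0.0904.

advance(moves=[[0.0032,-0.0076,-0.002,0,12],[0.0104,-0.0256,-0.0072,0,12],[0.0224,-0.054,-0.0152,0,12],[0.0372,-0.0904,-0.0256,0,12],[0.0524,-0.1276,-0.036,0,12]], lines="2,4")

```text
tcp_pos: [536.6, -32.6, 125.4]
tcp_rot: [-3.141, -0.0, 2.911]
wrist_force: [0.1, -0.6, -2.0]
```

advance(moves=[[0.0152,-0.0372,-0.0104,0,12],[0.0308,-0.0744,-0.0212,0,12],[0.046,-0.1116,-0.0316,0,12],[0.0612,-0.1488,-0.042,0,12],[0.0764,-0.1856,-0.0528,0,12]], lines="2,4")

```text
tcp_pos: [507.5, -73.2, 138.6]
tcp_rot: [-3.142, -0.0, 2.911]
wrist_force: [-0.2, 0.5, -2.4]
```

In the tool's units: -46.4 mm / 250 = -0.1856, -37.2 mm / 250 = -0.1488.

advance(moves=[[0.0152,-0.0372,-0.0104,0,12],[0.0308,-0.0744,-0.0212,0,12],[0.046,-0.1116,-0.0316,0,12],[0.0612,-0.1488,-0.042,0,12],[0.0764,-0.1856,-0.0528,0,12]], lines="2,4")

```text
tcp_pos: [478.3, -114.0, 151.8]
tcp_rot: [-3.142, -0.0, 2.911]
wrist_force: [0.3, 0.9, -2.6]
```

advance(moves=[[0.0152,-0.0372,-0.0104,0,12],[0.0308,-0.0744,-0.0212,0,12],[0.046,-0.1116,-0.0316,0,12],[0.0612,-0.1488,-0.042,0,12],[0.0764,-0.1856,-0.0528,0,12]], lines="2,4")

```text
tcp_pos: [449.0, -154.7, 165.0]
tcp_rot: [-3.142, -0.0, 2.911]
wrist_force: [-0.3, -0.2, -2.0]
```

advance(moves=[[0.0152,-0.0372,-0.0104,0,12],[0.0308,-0.0744,-0.0212,0,12],[0.046,-0.1116,-0.0316,0,12],[0.0612,-0.1488,-0.042,0,12],[0.0764,-0.1856,-0.0528,0,12]], lines="2,4")

```text
tcp_pos: [419.8, -195.6, 178.2]
tcp_rot: [-3.142, -0.0, 2.911]
wrist_force: [-0.4, 0.0, -1.8]
```

advance(moves=[[0.0144,-0.0352,-0.01,0,12],[0.0276,-0.0668,-0.0188,0,12],[0.0388,-0.0944,-0.0268,0,12],[0.0488,-0.118,-0.0336,0,12],[0.0564,-0.1368,-0.0388,0,12]], lines="2,4")

```text
tcp_pos: [398.5, -225.4, 187.8]
tcp_rot: [-3.141, -0.0, 2.911]
wrist_force: [0.6, 0.8, -1.5]
```

advance(moves=[[0.0072,-0.0168,-0.0048,0,12],[0.0128,-0.0308,-0.0088,0,12],[0.0172,-0.0412,-0.0116,0,12],[0.02,-0.0488,-0.014,0,12],[0.0224,-0.054,-0.0152,0,12]], lines="2,4")

```text
tcp_pos: [390.2, -236.9, 191.5]
tcp_rot: [-3.142, -0.0, 2.911]
wrist_force: [-0.7, -0.1, -1.4]
```

advance(moves=[[0,0,0,0,12],[0,0,0,0,12],[0,0,0,0,12],[0,0,0,0,12],[0,0,0,0,12]])

```text
clock: 11.35
tcp_pos: [390.3, -236.7, 191.4]
tcp_rot: [-3.142, -0.0, 2.911]
wrist_force: [1.0, 0.9, -2.6]
gripper_width: 17.1
grasp_force: 30.0
```

Run:
```python
from h import *
s=readout.sense();t=s['tcp_pos'];print(s['clock'],np.abs(s['dq']).max(),t)
S=cap('scene','s4');D=cap('side','d4')
for n,c in(('S',S),('D',D)):
    p=proj(c,[[t[0],t[1],t[2]+19-62.5+16]])[0];m=(c['color'].max(2)<45).astype(np.uint8);k,l,st,ce=cv2.connectedComponentsWithStats(m)
    print(n,p,[(ce[i].round(1),st[i][4]) for i in range(1,k) if np.linalg.norm(ce[i]-p)<15 and st[i][4]>8])
a=S['color'][190:320,130:290,::-1];b=D['color'][200:360,190:340,::-1]
cv2.imwrite('pics/c4.png',np.hstack([cv2.resize(a,(420,341),interpolation=cv2.INTER_CUBIC),cv2.resize(b,(320,341),interpolation=cv2.INTER_CUBIC)]))
```

```text
11.35 0.001263389894173791 [ 390.26280796 -236.74763742  191.4302241 ]
S [206.31393756 240.25002043] []
D [255.9678998  281.47381727] [(array([256.3, 281.9]), np.int32(42))]
```

View pics/c4.png

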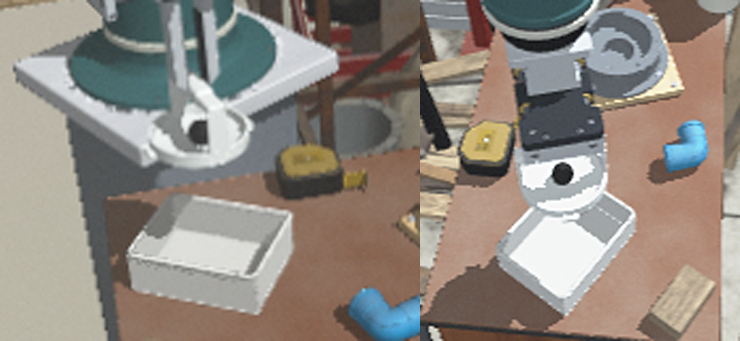

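The insert is held level above the tub at about (390,-237), with its underside at about 148 mm. The ball is on its seat at side pixel (256,282), and the tub hasn't moved. I'm handing in.

```bash
python3 -c "
from cell import env, readout, capture
print(env.hand_in())"
```

```text
the job is handed in; nothing more can be done
None
```

The insert was turned free, lifted out and carried to the tub, and I handed the job in at about 11.5 s; the hand-in returned no verdict. At that moment it was held still and level over the tub's middle, underside about 148 mm above the cabinet top, ball centred and tub not visibly moved.

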